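Clamp a tube offcut in the sloping quick-release weld fixture

TASK

Clamp the loose square tube in the sloping fixture for welding. The yellow jaw has been left too far down: pinch its two red side buttons together and slide it all the way up the slope, let go, lay the tube lengthwise on the two rails below it, then click the jaw down against the tube until the sprung brass pad at the low end is pressed in about half of its 14 mm travel and stays so when you let go. Do not drive the pad solid, and leave the tub and the glass jar where they stand.

Things in the scene. Friction and masses are not known exactly. Their poses are not given: they have to be found in the camera images.
- fixture: Blue steel welding fixture, bolted down, base plate 200 x 130 mm; its sloping bed rises at 30 degrees to the table, roughly from the robot's right to its left. Origin: centre of its underside on the table; x points level towards the high end.
- bed: The sloping bed, 120 mm wide. Origin: midway between the two rails at their low end, level with the rail tops. x runs up the slope along the rails, y level, across them, z square to the slope (30 degrees from vertical, leaning towards the low end). The rails are 38 mm wide overall, x = 0 to 200 mm; the bed's plate lies 16 mm below their tops.
- jaw (a joint): Slide of the yellow jaw, m: 0 lowest (face at bed x = 50 mm) to 0.068 at its upper stop (118 mm). Pawls on both buttons catch in teeth of 4 mm pitch: pushed down, the jaw clicks along at up to about 10 N (more against the pad) and can spring back at most one tooth; up, it is locked unless both buttons are in. With both in it slides both ways at about 4 N. Unloaded it stays put.
- button_left (a joint): Red release button on the +y side of the bed's frame, m: 0 out, grows as it is pressed inwards, 0.0065 fully in; its pawl is free of the teeth from about 0.003. Springs out by itself; 2 N to start, about 5.5 N fully in.
- button_right (a joint): The other red release button (-y side), the same mirrored.
- jaw_face (a point): Centre of the jaw's clamping face (36 mm wide, 34 mm high, looks down the slope), 18 mm above the rail tops. With the tube clamped and the pad half in, the face is at bed x of about 72 to 84 mm, by the fence's setting.
- jaw_grip (a point): Point midway between the two red buttons, 30 mm up the slope behind the jaw face, 17 mm above the rail tops. Each button is a pad 28 mm long (bed x), 4 to 30 mm above the rail tops; outer faces 56 mm apart when out, 43 mm fully pressed, opposed along bed y. The jaw's body ends 54 mm behind the face; its yellow top plate (34 mm wide) is 35 mm above the rail tops.
- tube: The loose square steel tube offcut, 85 x 40 x 40 mm, wall 3 mm, 0.25 kg. Origin: centre of its underside; x along its 85 mm length, z up.
- tube_center (a point): Middle of the tube, 20 mm above its underside.
- gel_tub: Blue round tub with a brown lid, 68 mm across, 48 mm high: leave it alone. Origin: centre of its underside.
- glass_jar: Small glass jar of copper tips, 45 mm across, 56 mm high: leave it alone. Origin: centre of its underside.
- shield_top (a point): Middle of the top edge of the dark sheet spatter shield, 120 mm wide, which stands square to the slope across the high end (x = 210 mm, up to 85 mm above the rail tops). It overhangs the upper part of the jaw's travel: a hand coming straight down there meets it, one coming square to the slope is clear.
- pad_zero (a point): Point at x = 0, y = 0, z = 6 mm of the bed's frame, the middle of the sprung brass pad's free face (50 mm wide, up to 24 mm above the rail tops) at the fence's middle setting. The fence that carries the pad is screwed fast up to 6 mm up or down the slope from there, differently each time: its setting is not reported and must be felt or seen.
- pad (a joint): How far the brass pad is pressed in (down the slope, towards the dark fence behind it), m: 0 free, 0.014 solid. Spring: 5 N to start, then 0.8 N per mm.
- jaw_fin (a point): Top middle of the black push fin on top of the jaw: 30 mm long (bed x), 14 mm wide (bed y), from 35 to 54 mm above the rail tops, 30 mm behind the jaw face. Held by the fin, the jaw is moved without touching the buttons.

How it is judged:
On the way, in this order (a step that is already met when the one before it is completed fails the run):
1. the jaw is slid up to the top of its travel (value of joint jaw above 0.06 m), for 0.2 s.
2. the tube lies lengthwise on the rails between fence and jaw, let go (z of tube_center in the frame of bed between 0.016 and 0.024 m and y of tube_center in the frame of bed between -0.012 and 0.012 m and x of tube_center in the frame of bed between 0.034 and 0.078 m and angle between the x axis of tube and the x axis of bed, either way round below 0.2 rad and contact force between the fingers and tube below 0.1 N), for 0.2 s.
At the end, for the whole second after the job is handed in: The tube lies flat on the rails, in line within 0.08 rad and within 10 mm of their middle, clamped between jaw and pad so that the pad stays pressed in by 3.5 to 11.5 mm; all at rest and let go (value of joint pad between 0.0035 and 0.0115 m and y of tube_center in the frame of bed between -0.01 and 0.01 m and z of tube_center in the frame of bed between 0.017 and 0.023 m and angle between the x axis of tube and the x axis of bed, either way round below 0.08 rad and linear speed of tube below 0.01 m/s and x of tube_center in the frame of bed between 0.018 and 0.048 m); the robot touches nothing.
It fails at once if the tub is pushed more than 30 mm (distance of gel_tub from where it was at the start of the episode above 0.03 m).
It fails at once if the glass jar is pushed more than 30 mm (distance of glass_jar from where it was at the start of the episode above 0.03 m).
It fails at once if the pad is driven solid (pressed in more than 13.3 mm) (value of joint pad above 0.0133 m).
It also fails if it takes over 72 s, if anything falls off the work surface, if the arm or the gripper's body presses on something with over 40 N, if the wrist force passes 120 N, or if a joint passes its speed limit or range.

ROBOT

A 6-joint arm with a two-finger parallel gripper is mounted at the origin on a cart in front of the work surface, level with it; the furniture and walls round the work are solid. World frame = base frame: x ahead of the robot, y to its left, z up, the work surface at z = 0. Lengths are in m, angles in rad, forces in N, time in s.
With the tool pointing down it reaches from about 0.325 to 0.75 m from the base axis. Payload 7.6 kg.
Tool frame: the origin (TCP) lies at the centre of the arm's flange, where the gripper is bolted on; the fingertips stand 173 mm ahead of it and the grasp point (between the pads) lies 155 mm ahead of it (ctrl.grip_point_offset is the z of the grasp point in the tool frame, in m); z points along the fingers, y is the line along which they close (so a half turn about z gives the same grasp; the last joint's range is limited). The gripper opens to 85 mm and grips with 20 to 120 N. Pads are 22 mm wide; open, the fingers measure 114 mm over their backs; the gripper's body (76 mm by 85 mm) begins 54 mm behind the grasp point. The pads swing forward as they close: fully open they stand 13 mm farther back than shut.
Start: joints at [1.131, 0.052, 1.401, -0, 1.689, -0.07], TCP at [0.19, 0.49, 0.405] pointing down, gripper open.
Joint ranges: [-2.9, 2.9], [-0.91, 2.17], [0.12, 2.37], [-1.06, 4.2], [0.26, 2.73], [-2.93, 2.93]. Speed limits (rad/s): [2.57, 2.57, 3.01, 3.14, 3.14, 3.14].

INTERFACE

Orientations are given as a 3x3 rotation matrix whose columns are the frame's x, y, z axes.
In Python, from bench import ctrl gives the robot as it stands.
- The arm moves only by the tool servo_tool, never from a script. Its arguments are lists of equal length, an entry for each row: "xyz": the shift along the tool's x, y, z in mm, a list of three; "twist": the turn about the tool's z in degrees; "fingers": the opening, from -1 (shut) to 1 (fully open). In form: {"xyz": [[tx, ty, tz], ...], "twist": [twist, ...], "fingers": [fingers, ...]}. A call has 1 to 12 rows; each row shifts and turns the commanded pose from where the row before left it, along the tool's axes as they then stand; what a row does not reach is not made up. A row lasts 1/12 s, in which the tool goes at most 41.7 mm and 7.16 degrees, less where a joint would pass 70% of its speed; a pose out of reach is approached as far as the arm can. A call is refused whole if a number of a shift passes 41.7 or a number of a turn 7.16, either way. A call with a gripper value outside its range is refused whole. The fingers move at their own pace and stop on an object; "newtons" is the grip in N (left out, the last holds). Time passes only in rows, so rows that do not move let the fingers close. It gives the time, the measured TCP pose, the force, the opening and the grip force at its end, in the units of the state.
- ctrl.read_state(): the state, without advancing time (a new reading comes with each control period).
- ctrl.grab_frame(name): name is "side" or "top"; returns the picture (480x640x3 uint8, red, green, blue); there is no depth.
- ctrl.calibration(name): a dict with "fov_y" (degrees; the focal length in pixels is half the picture's height over the tangent of half this angle, whatever the lens; pixels are square), "cx", "cy" (the principal point, pixels), "pose" (4x4, takes a point from camera to world coordinates). Camera axes: x right, y down, z forward; pixel columns grow to the right and rows downward; lengths in m; the calibration is good to about 2 mm. A picture is of the moment at which its call begins. calibration takes no time and is no camera call.
- ctrl.sign_off(): hands the job in; it is judged then, once.
The state is a dict: "t": time; "joints": joint angles; "joint_velocities": joint speeds; "effort": joint torques, N m; "position": TCP position; "tcp_rot": TCP orientation; "contact_force": force on the tool from outside, world axes, zero at the start; "wrist_torque": the same for the moment, N m; "gripper_width": finger opening in m; "grasp_force": force on a finger pad.
Only numpy, scipy, OpenCV 4.12 (cv2) and the standard library are available. Lean on these libraries where they do the work, as an engineer would, in place of code of your own. Each camera call takes 0.05 s, during which the arm holds its last target. There are 200 camera calls.

## Working session

There is one attempt and no reset: what is moved stays moved. The work goes in short steps, Python scripts to look and compute and a tool call to move; the robot and the scene stay as the last step left them, time stands still between calls to the robot, and variables do not carry over. Pictures are saved under pics/ and viewed, at most 10 in all, crops included, and the job is handed in when it is done.

Besides the shell and the picture viewer there is one more tool, called after "Emit:" as name([rows], argument=value, ...), one row to a line, values as JSON. servo_tool: Moves the arm, as the interface text tells. Its arguments: {"type":"object","properties":{"xyz":{"type":"array","items":{"type":"array","items":{"type":"number"}}},"twist":{"type":"array","items":{"type":"number"}},"fingers":{"type":"array","items":{"type":"number"}},"newtons":{"type":"number"}},"required":["xyz","twist","fingers"]}

```bash
ls; mkdir -p pics; python3 - <<'E'
from bench import ctrl
import cv2
for n in("side","top"):
    c=ctrl.calibration(n);print(n,c)
    cv2.imwrite(f"pics/{n}0.png",ctrl.grab_frame(n)[:,:,::-1])
s=ctrl.read_state();print(s)
E
```

```text
pics
side {'fov_y': 43.7958061775724, 'cx': 317.8308139442116, 'cy': 238.3872486316958, 'pose': array([[ 0.85697381, -0.23969241,  0.45622739, -0.02513599],
       [-0.51485438, -0.3589823 ,  0.77849642, -0.9869139 ],
       [-0.02282212, -0.90204172, -0.43104512,  0.72245202],
       [ 0.        ,  0.        ,  0.        ,  1.        ]])}
top {'fov_y': 54.35429631372046, 'cx': 319.0777671627485, 'cy': 240.050284866521, 'pose': array([[ 0.0221797 , -0.99784184,  0.06180394,  0.49258704],
       [-0.99973522, -0.02251581, -0.0047471 ,  0.00279092],
       [ 0.00612842, -0.06168229, -0.99807702,  1.02002444],
       [ 0.        ,  0.        ,  0.        ,  1.        ]])}
{'t': 0.1, 'joints': array([ 1.13067573e+00,  5.27448325e-02,  1.40157835e+00, -5.88525140e-06,
        1.68860866e+00, -7.02993667e-02]), 'joint_velocities': array([-0.00279634, -0.00112648, -0.00197119, -0.00191395,  0.00012273,
       -0.00222686]), 'effort': array([ 1.91849889e-03, -3.82579994e+01, -3.60987496e+01, -2.59015883e-05,
        4.75223525e-03, -3.25267024e-06]), 'position': array([0.18972867, 0.48949103, 0.40399429]), 'tcp_rot': array([[-9.32391703e-01,  3.61449018e-01, -5.65270301e-04],
       [ 3.61449449e-01,  9.32390917e-01, -1.21405092e-03],
       [ 8.82353819e-05, -1.33628764e-03, -9.99999103e-01]]), 'contact_force': array([0.12069275, 0.03254814, 0.44706799]), 'wrist_torque': array([-0.00746995, -0.00274576,  0.05382882]), 'grasp_force': 0.0, 'gripper_width': 0.08524646655784894}
```

View pics/top0.png

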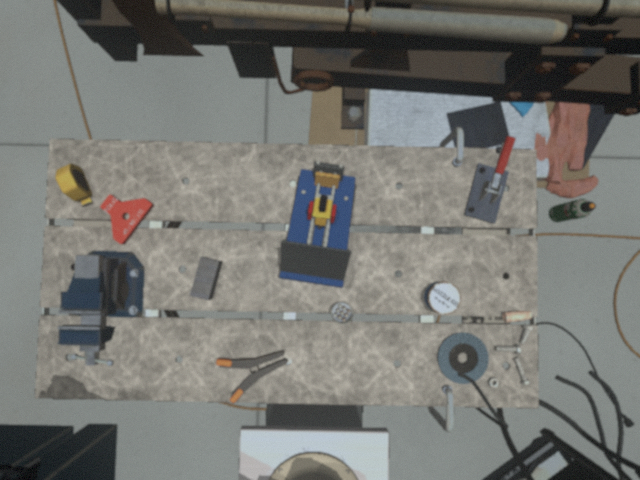

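View pics/side0.png

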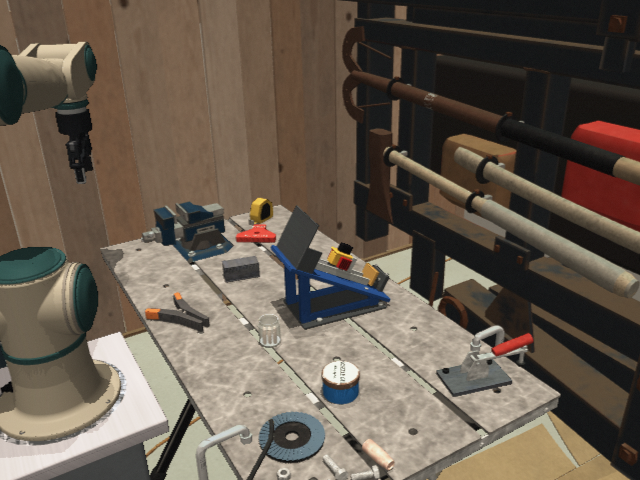

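```bash
cat > h.py <<'E'
import numpy as np, cv2
from bench import ctrl
def P(n,X):
    c=ctrl.calibration(n);T=np.linalg.inv(c['pose']);f=240/np.tan(np.radians(c['fov_y']/2))
    q=np.atleast_2d(X)@T[:3,:3].T+T[:3,3];return np.c_[f*q[:,0]/q[:,2]+c['cx'],f*q[:,1]/q[:,2]+c['cy']]
def ray(n,u,v,z):
    c=ctrl.calibration(n);f=240/np.tan(np.radians(c['fov_y']/2));R=c['pose'][:3,:3];o=c['pose'][:3,3]
    d=R@[(u-c['cx'])/f,(v-c['cy'])/f,1];return o+d*(z-o[2])/d[2]
def crop(im,u0,v0,w,h,s):
    o=cv2.resize(im[v0:v0+h,u0:u0+w],None,fx=s,fy=s,interpolation=cv2.INTER_CUBIC)
    for u in range(-(-u0//10)*10,u0+w,10):
        x=int((u-u0+.5)*s);cv2.line(o,(x,0),(x,8 if u%50 else 18),(255,255,255),1)
        if u%20==0:cv2.putText(o,str(u),(x-8,20),0,.3,(255,255,255),1)
    for v in range(-(-v0//10)*10,v0+h,10):
        y=int((v-v0+.5)*s);cv2.line(o,(0,y),(8,y),(255,255,255),1)
        if v%20==0:cv2.putText(o,str(v),(9,y+3),0,.3,(255,255,255),1)
    return o
def save(name,*cr):
    H=max(c.shape[0] for c in cr)
    cv2.imwrite(name,np.hstack([cv2.copyMakeBorder(c,0,H-c.shape[0],0,4,0) for c in cr]))
E
python3 - <<'E'
from h import *
t=cv2.imread('pics/top0.png');s=cv2.imread('pics/side0.png')
save('pics/c1.png',crop(t,272,155,90,140,4),crop(s,267,200,128,130,3.4))
save('pics/c2.png',crop(t,180,245,55,65,7),crop(s,210,245,60,45,6.5))
E
```

```text
(no output)
```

View pics/c1.png

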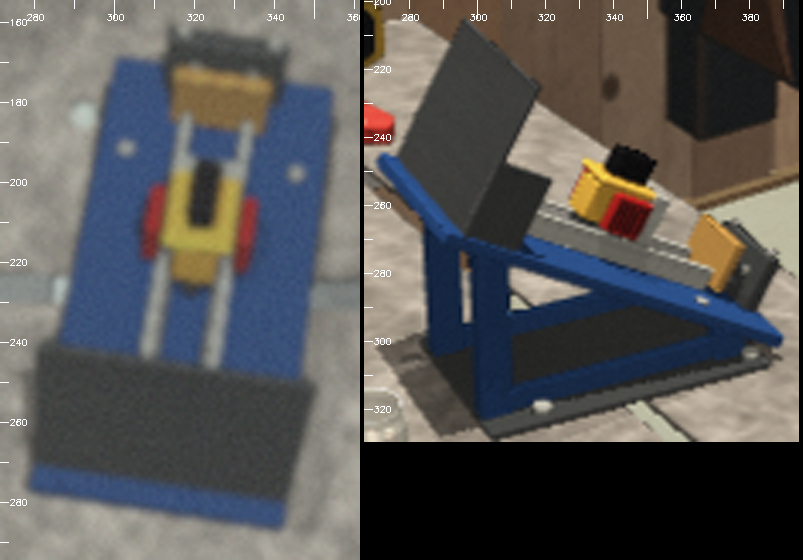

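View pics/c2.png

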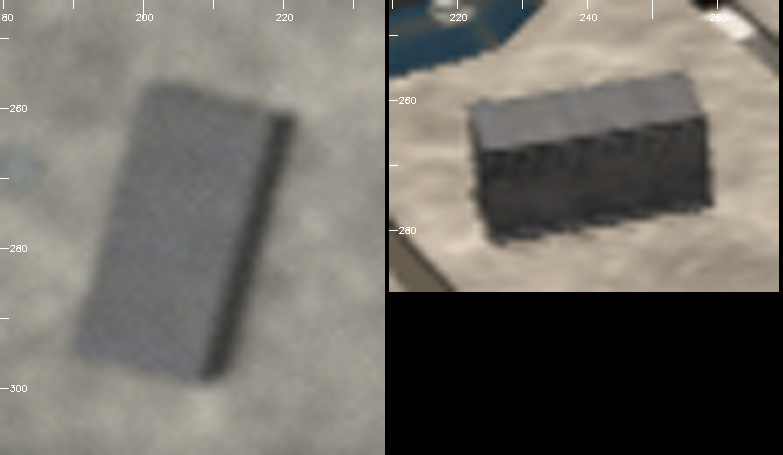

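```bash
cat > fit.py <<'E'
from h import *
from scipy.optimize import least_squares
def bedR(yaw):
    c,s=np.cos(yaw),np.sin(yaw);a=np.radians(30)
    xh=np.array([c,s,0]);y=np.array([-s,c,0]);x=np.cos(a)*xh+[0,0,np.sin(a)];return np.c_[x,y,np.cross(x,y)]
T=lambda x,y:(272+x/4-.5,155+y/4-.5)
S=lambda x,y:(267+(x-364)/3.4-.5,200+y/3.4-.5)
if __name__=='__main__':
    obs=[('top',T(40,345),lambda p:(.21,-.06,.085)),('top',T(314,383),lambda p:(.21,.06,.085)),
     ('top',T(118,57),lambda p:(p[4],-.06,-.016)),('top',T(332,90),lambda p:(p[4],.06,-.016)),
     ('top',T(28,488),lambda p:(p[5],-.06,-.016)),('top',T(283,527),lambda p:(p[5],.06,-.016)),
     ('side',S(466,20),lambda p:(.21,-.06,.085)),('side',S(540,88),lambda p:(.21,.06,.085)),
     ('side',S(780,335),lambda p:(p[4],.06,-.016)),('side',S(378,155),lambda p:(p[5],-.06,-.016)),
     ('side',S(743,248),lambda p:(p[7],.025,.024)),('side',S(706,214),lambda p:(p[7],-.025,.024)),
     ('top',T(204,162),lambda p:(.065+p[6],0,.054)),('top',T(202,224),lambda p:(.095+p[6],0,.054)),]
    def r(p):
        R=bedR(p[3]);return np.concatenate([(P(n,p[:3]+R@np.array(f(p)))[0]-uv) for n,uv,f in obs])
    s=least_squares(r,[.62,-.03,.05,2.95,-.02,.22,.01,0],loss='soft_l1')
    print(s.x.round(4),np.degrees(s.x[3]),'\n',r(s.x).reshape(-1,2).round(1))
    np.save('bed.npy',s.x[:4])
    # tube: top-face corners z=.04
    c=[(180+x/7-.5,245+y/7-.5) for x,y in((152,82),(272,112),(203,380),(74,350))]
    q=np.array([ray('top',*k,.04) for k in c]);print(q.round(4),q.mean(0),np.degrees(np.arctan2(*(q[0]+q[1]-q[2]-q[3])[1::-1])),np.linalg.norm(q[0]-q[3]),np.linalg.norm(q[0]-q[1]))
    # side check
    print(P('side',q).round(1))
E
python3 fit.py
```

```text
[ 0.6701 -0.0125  0.0549  3.0161 -0.0438  0.2243  0.0132 -0.0058] 172.81219752940657 
 [[-1.3 -0.4]
 [ 0.7  0.6]
 [-1.3  0.4]
 [ 0.1  0.3]
 [-0.1  0.1]
 [ 0.4 -0.1]
 [-0.2 -0.3]
 [ 0.6  0.3]
 [ 1.1  0.7]
 [ 0.3 -0.8]
 [-0.2 -0.2]
 [ 0.2  0.4]
 [ 0.7  1.6]
 [-0.7 -1.4]]
[[0.5138 0.244  0.04  ]
 [0.5057 0.2079 0.04  ]
 [0.4256 0.2255 0.04  ]
 [0.4337 0.2641 0.04  ]] [0.46969276 0.23537668 0.04      ] -13.281606585745786 0.08266012111699123 0.03704946054261176
[[255.5 256.1]
 [258.9 262.6]
 [225.9 268.3]
 [222.7 261.2]]
```

```bash
cat > tgt.py <<'E'
from h import *
from fit import bedR
def go(bx,by,bz,h=0,v=0,ang=None):
    "delta (mm) in tool axes to bring grip point to bed point + level offset h upslope + v up"
    b=np.load('bed.npy');R=bedR(b[3]);a=b[3]
    p=b[:3]+R@(np.array([bx,by,bz])/1e3)+np.array([h*np.cos(a),h*np.sin(a),v])/1e3
    return world(p,np.degrees(a)-90 if ang is None else ang)
def world(p,ang):
    s=ctrl.read_state();M=s['tcp_rot'];g=s['position']+M[:,2]*ctrl.grip_point_offset
    cur=np.degrees(np.arctan2(M[1,1],M[0,1]));tw=-((ang-cur+90)%180-90)
    A=np.radians(cur-tw);y=np.array([np.cos(A),np.sin(A),0]);z=np.array([0,0,-1.]);Mn=np.c_[np.cross(y,z),y,z]
    print('t %.2f target'%s['t'],p.round(4),'twist %.1f'%tw,'delta now',(M.T@(p-g)*1e3).round(1),'after twist',(Mn.T@(p-g)*1e3).round(1),'F',s['contact_force'].round(1),'w',s['gripper_width'].round(4),'gf',s['grasp_force'])
E
python3 -c "
from tgt import *
go(93,0,17,-16,100)"
```

```text
Traceback (most recent call last):
  File "tgt.py", line 7, in go
    return world(p,np.degrees(a)-90 if ang is None else ang)
  File "tgt.py", line 12, in world
    print('t %.2f target'%s['t'],p.round(4),'twist %.1f'%tw,'delta now',(M.T@(p-g)*1e3).round(1),'after twist',(Mn.T@(p-g)*1e3).round(1),'F',s['contact_force'].round(1),'w',s['gripper_width'].round(4),'gf',s['grasp_force'])
                                                                                                                                                                             ^^^^^^^^^^^^^^^^^^^^^^^^
AttributeError: 'float' object has no attribute 'round'
```

```bash
sed -i "s/s\['gripper_width'\].round(4)/s['gripper_width']/" tgt.py; python3 -c "
from tgt import *
go(93,0,17,-16,100)"
```

```text
t 0.10 target [ 0.6145 -0.0055  0.2161] twist -14.0 delta now [-575.  -307.7   33.5] after twist [-483.4 -437.7   33.2] F [0.1 0.  0.4] w 0.08524646655784894 gf 0.0
```

Emit:
servo_tool([
  [0,0,-25],
  [0,0,-25],
  [-27,-24,0],
  [-27,-24,0],
  [-27,-24,0],
  [-27,-24,0],
  [-27,-24,0],
  [-27,-24,0],
  [-27,-24,0],
  [-27,-24,0],
  [-27,-24,0],
  [-27,-24,0],
], twist=[-7,-7,0,0,0,0,0,0,0,0,0,0], fingers=[1,1,1,1,1,1,1,1,1,1,1,1], newtons=30)

```text
t: 1.1
position: [0.4284, 0.216, 0.4544]
tcp_rot: [[-0.992, 0.125, -0.0], [0.125, 0.992, -0.0], [0.0, -0.0, -1.0]]
contact_force: [0.5, -0.0, -0.3]
gripper_width: 0.0853
grasp_force: 0.0
```

Emit:
servo_tool([
  [-27,-24,0],
  [-27,-24,0],
  [-27,-24,0],
  [-27,-24,0],
  [-27,-24,0],
  [-27,-24,0],
  [-27,-24,0],
  [-20,-20,0],
  [0,0,20],
  [0,0,20],
  [0,0,20],
  [0,0,20],
], twist=[0,0,0,0,0,0,0,0,0,0,0,0], fingers=[1,1,1,1,1,1,1,1,1,1,1,1])

```text
t: 2.1
position: [0.6114, 0.0047, 0.373]
tcp_rot: [[-0.992, 0.126, -0.001], [0.126, 0.992, 0.0], [0.001, 0.0, -1.0]]
contact_force: [0.0, -0.4, 0.1]
gripper_width: 0.0851
grasp_force: 0.0
```

```bash
python3 -c "
from tgt import *
go(93,0,17,-16,100)
s=cv2.cvtColor(ctrl.grab_frame('side'),4);t=cv2.cvtColor(ctrl.grab_frame('top'),4)
save('pics/c3.png',crop(t,272,155,90,140,4),crop(s,267,130,128,160,3.4))"
```

```text
t 2.10 target [ 0.6145 -0.0055  0.2161] twist -0.0 delta now [-4.5 -9.7  2.1] after twist [-4.5 -9.7  2.1] F [ 0.  -0.4  0.1] w 0.08513053683470971 gf 0.0
```

View pics/c3.png

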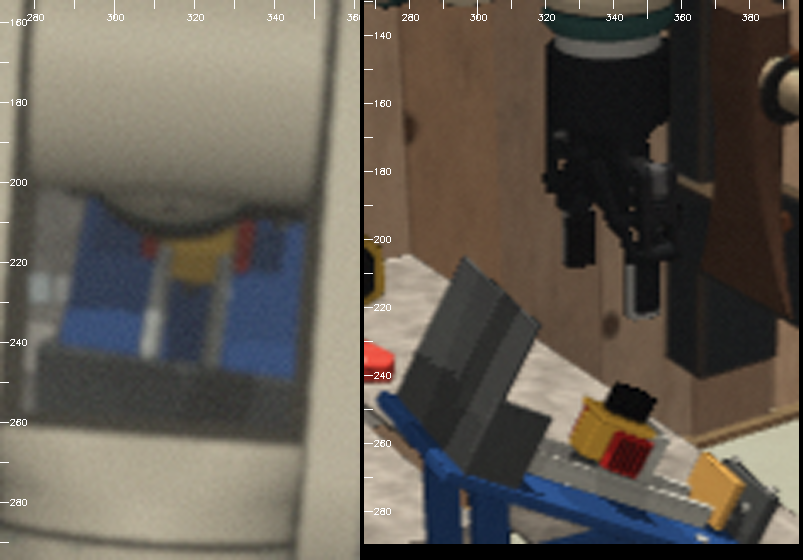

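```bash
python3 -c "
from tgt import *
b=np.load('bed.npy');R=bedR(b[3])
for q in(.008,.013,.018): print(q,P('side',[b[:3]+R@np.array(x) for x in((.08+q,.028,.017),(.08+q,0,.054))]).round(1),P('top',[b[:3]+R@np.array(x) for x in((.08+q,0,.035),)]).round(1))
s=cv2.imread('pics/side0.png');m=(s[:,:,2]>90)&(s[:,:,1]<40)&(s[:,:,0]<50);m[:,:330]=0;m[:240]=0;m[:,365:]=0;m[280:]=0
print(np.argwhere(m).mean(0)[::-1],m.sum())
t=cv2.imread('pics/top0.png');r=(t[:,:,2]>110)&(t[:,:,1]<60)
for a,c in((300,320),(322,345)):
  k=r.copy();k[:,:a]=0;k[:,c:]=0;k[:190]=0;k[230:]=0;print(np.argwhere(k).mean(0)[::-1],k.sum())
for q in(.008,.013,.018): print(P('top',[b[:3]+R@np.array((.08+q,y,.03)) for y in(-.025,.025)]).round(1))
"
```

```text
0.008 [[344.4 264.6]
 [346.3 244.5]] [[321.7 206.8]]
0.013 [[342.5 264. ]
 [344.5 243.8]] [[321.4 208.8]]
0.018 [[340.7 263.4]
 [342.7 243.2]] [[321.1 210.9]]
[342.04878049 261.75609756] 41
[309.93939394 208.06060606] 33
[333.47222222 211.41666667] 36
[[308.7 206.4]
 [334.4 210.2]]
[[308.3 208.5]
 [334.1 212.3]]
[[308.  210.5]
 [333.8 214.4]]
```

Emit:
servo_tool([
  [-5,-10,0],
  [0,0,25],
  [0,0,25],
  [0,0,25],
  [0,0,22],
  [0,0,0],
  [0,0,0],
], twist=[0,0,0,0,0,0,0], fingers=[1,1,1,1,1,1,1])

```text
t: 2.78
position: [0.6155, -0.0061, 0.2786]
tcp_rot: [[-0.992, 0.125, -0.0], [0.125, 0.992, -0.0], [0.0, -0.0, -1.0]]
contact_force: [0.5, 0.9, -0.3]
gripper_width: 0.0855
grasp_force: 0.0
```

Emit:
servo_tool([
  [0,0,0],
  [0,0,0],
  [0,0,0],
  [0,0,0],
  [0,0,0],
  [0,0,0],
  [0,0,0],
  [0,0,0],
], twist=[0,0,0,0,0,0,0,0], fingers=[-1,-1,-1,-1,-1,-1,-1,-1], newtons=30)

```text
t: 3.45
position: [0.6159, -0.0062, 0.2806]
tcp_rot: [[-0.992, 0.126, 0.006], [0.126, 0.992, -0.002], [-0.006, -0.001, -1.0]]
contact_force: [3.8, -2.9, 6.3]
gripper_width: 0.0404
grasp_force: 31.8
```

```bash
python3 -c "
from tgt import *
go(92,0,17,-16,5)
s=cv2.cvtColor(ctrl.grab_frame('side'),4)
save('pics/c4.png',crop(s,267,160,128,150,5))"
```

```text
t 3.45 target [ 0.6153 -0.0056  0.1206] twist -0.0 delta now [1.6 0.7 5.2] after twist [1.5 0.7 5.2] F [ 3.8 -2.9  6.3] w 0.040364271923971684 gf 31.830444931983948
```

View pics/c4.png

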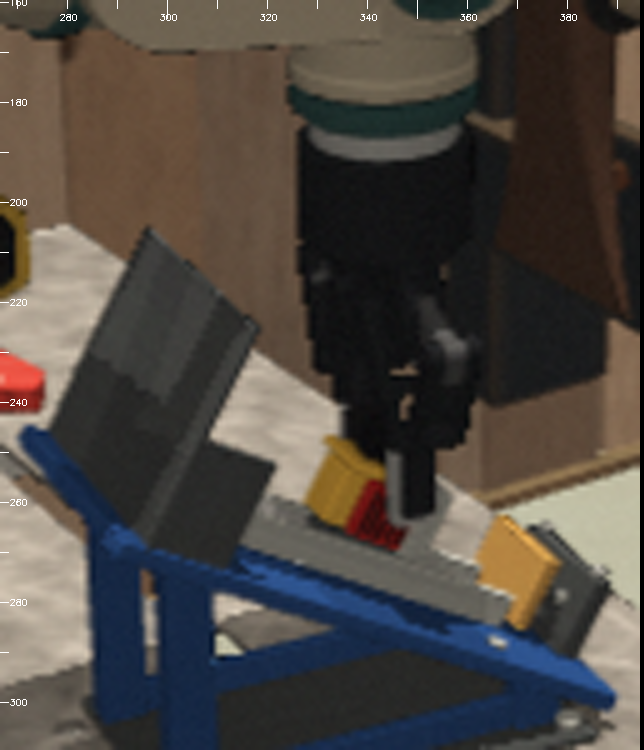

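Emit:
servo_tool([
  [3.5,0,-2],
  [3.5,0,-2],
  [3.5,0,-2],
  [0,0,0],
], twist=[0,0,0,0], fingers=[-1,-1,-1,-1])

```text
t: 3.83
position: [0.6052, -0.0048, 0.2867]
tcp_rot: [[-0.992, 0.126, 0.007], [0.126, 0.992, -0.002], [-0.007, -0.001, -1.0]]
contact_force: [2.7, -3.1, 7.1]
gripper_width: 0.0402
grasp_force: 32.2
```

```bash
python3 -c "
from tgt import *
go(92,0,17,-16,5)
s=cv2.cvtColor(ctrl.grab_frame('side'),4);cv2.imwrite('pics/s5.png',s)
m=(s[:,:,2]>90)&(s[:,:,1]<40)&(s[:,:,0]<50);m[:,:300]=0;m[:230]=0;m[:,365:]=0;m[280:]=0
print(np.argwhere(m).mean(0)[::-1],np.argwhere(m).min(0),np.argwhere(m).max(0),m.sum())
s=cv2.imread('pics/side0.png')
y=lambda s:(s[:,:,2]>140)&(s[:,:,0]<60)&(s[:,:,1]>100)
for f in('side0','s5'):
  s=cv2.imread(f'pics/{f}.png');m=(s[:,:,2].astype(int)-s[:,:,0]>60)&(s[:,:,1]>90);m[:,:310]=0;m[:240]=0;m[:,356:]=0;m[275:]=0;a=np.argwhere(m);print(f,a.min(0),a.max(0),len(a))
"
```

```text
t 3.83 target [ 0.6153 -0.0056  0.1206] twist -0.0 delta now [-9.   0.6 11.4] after twist [-9.1  0.6 11.3] F [ 2.7 -3.1  7.1] w 0.040193684570981575 gf 32.23512947559357
[335.15384615 260.23076923] [255 332] [267 340] 26
side0 [246 327] [264 352] 204
s5 [245 323] [262 338] 133
```

Emit:
servo_tool([
  [3.5,0,-2],
  [3.5,0,-2],
  [3.5,0,-2],
  [3.5,0,-2],
  [3.5,0,-2],
  [3.5,0,-2],
  [3.5,0,-2],
  [3.5,0,-2],
], twist=[0,0,0,0,0,0,0,0], fingers=[-1,-1,-1,-1,-1,-1,-1,-1])

```text
t: 4.55
position: [0.5777, -0.0013, 0.3025]
tcp_rot: [[-0.992, 0.126, 0.008], [0.126, 0.992, -0.001], [-0.008, -0.0, -1.0]]
contact_force: [5.7, -2.7, 3.9]
gripper_width: 0.0405
grasp_force: 31.4
```

Emit:
servo_tool([
  [1.7,0,-1],
  [1.7,0,-1],
  [1.7,0,-1],
  [0,0,0],
], twist=[0,0,0,0], fingers=[-1,-1,-1,-1])

```text
t: 4.88
position: [0.5726, -0.0006, 0.3056]
tcp_rot: [[-0.992, 0.126, 0.007], [0.125, 0.992, -0.001], [-0.007, -0.0, -1.0]]
contact_force: [4.5, -3.6, 6.0]
gripper_width: 0.0405
grasp_force: 31.9
```

```bash
python3 -c "
from tgt import *
go(142,0,17,-16,5)
s=cv2.cvtColor(ctrl.grab_frame('side'),4)
save('pics/c6.png',crop(s,267,160,128,120,5))"
```

```text
t 4.88 target [ 5.724e-01 -2.000e-04  1.456e-01] twist -0.0 delta now [1.4 0.5 5.2] after twist [1.4 0.5 5.3] F [ 4.5 -3.6  6. ] w 0.040452745408702036 gf 31.918789744377136
```

View pics/c6.png

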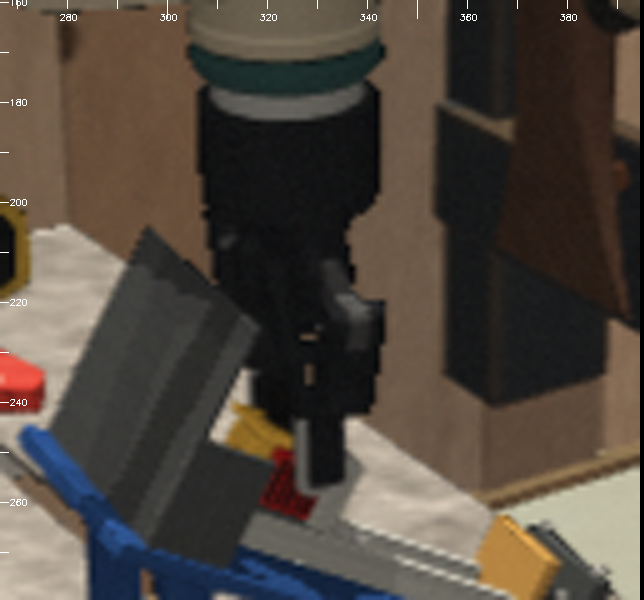

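Emit:
servo_tool([
  [1.5,0,-0.9],
  [1.5,0,-0.9],
  [1.0,0,-0.6],
  [0,0,0],
], twist=[0,0,0,0], fingers=[-1,-1,-1,-1])

```text
t: 5.27
position: [0.5687, -0.0001, 0.3079]
tcp_rot: [[-0.992, 0.125, 0.007], [0.125, 0.992, -0.001], [-0.007, -0.0, -1.0]]
contact_force: [5.0, -2.7, 4.2]
gripper_width: 0.0401
grasp_force: 31.7
```

Emit:
servo_tool([
  [1.0,0,-0.6],
  [1.0,0,-0.6],
  [0,0,0],
  [0,0,0],
], twist=[0,0,0,0], fingers=[-1,-1,-1,-1])

```text
t: 5.6
position: [0.5667, 0.0002, 0.309]
tcp_rot: [[-0.992, 0.125, 0.007], [0.125, 0.992, -0.001], [-0.007, -0.0, -1.0]]
contact_force: [5.6, -3.2, 4.8]
gripper_width: 0.0404
grasp_force: 31.7
```

Emit:
servo_tool([
  [1.0,0,-0.6],
  [1.0,0,-0.6],
  [0,0,0],
  [0,0,0],
], twist=[0,0,0,0], fingers=[-1,-1,-1,-1])

```text
t: 5.93
position: [0.5647, 0.0004, 0.3102]
tcp_rot: [[-0.992, 0.125, 0.007], [0.125, 0.992, -0.001], [-0.007, -0.0, -1.0]]
contact_force: [5.2, -2.6, 5.3]
gripper_width: 0.0401
grasp_force: 31.6
```

Emit:
servo_tool([
  [1.0,0,-0.6],
  [1.0,0,-0.6],
  [0,0,0],
  [0,0,0],
], twist=[0,0,0,0], fingers=[-1,-1,-1,-1])

```text
t: 6.27
position: [0.5629, 0.0006, 0.3112]
tcp_rot: [[-0.992, 0.126, 0.008], [0.126, 0.992, -0.001], [-0.008, -0.0, -1.0]]
contact_force: [7.6, -3.2, 3.0]
gripper_width: 0.0402
grasp_force: 32.3
```

```bash
python3 -c "
from tgt import *
go(147,0,17,-16,5)
s=cv2.cvtColor(ctrl.grab_frame('side'),4);cv2.imwrite('pics/s7.png',s)
m=(s[:,:,2].astype(int)-s[:,:,0]>60)&(s[:,:,1]>90);m[:,:290]=0;m[:230]=0;m[:,340:]=0;m[275:]=0;a=np.argwhere(m);print(a.min(0),a.max(0),len(a))
m=(s[:,:,2]>90)&(s[:,:,1]<40)&(s[:,:,0]<50);m[:,:300]=0;m[:230]=0;m[:,365:]=0;m[280:]=0
print(np.argwhere(m).mean(0)[::-1],np.argwhere(m).min(0),np.argwhere(m).max(0),m.sum())
"
```

```text
t 6.27 target [5.681e-01 4.000e-04 1.481e-01] twist -0.0 delta now [-3.9  0.5  8.4] after twist [-4.   0.4  8.4] F [ 7.6 -3.2  3. ] w 0.04021395993138461 gf 32.304319739341736
[241 310] [249 320] 50
[319.  250.4] [248 317] [261 322] 10
```

Emit:
servo_tool([
  [1.0,0,-0.6],
  [1.0,0,-0.6],
  [0,0,0],
  [0,0,0],
], twist=[0,0,0,0], fingers=[-1,-1,-1,-1])

```text
t: 6.65
position: [0.5618, 0.0007, 0.3114]
tcp_rot: [[-0.992, 0.126, 0.012], [0.126, 0.992, -0.002], [-0.012, -0.0, -1.0]]
contact_force: [21.9, -4.5, -7.4]
gripper_width: 0.0397
grasp_force: 33.1
```

Emit:
servo_tool([
  [-2,0,1.2],
  [0,0,0],
  [0,0,0],
  [0,0,0],
  [0,0,0],
  [0,0,0],
  [-12,0,0],
  [0,0,-30],
  [0,0,-35],
  [0,0,-35],
  [0,0,-30],
], twist=[0,0,0,0,0,0,0,0,0,0,0], fingers=[-1,1,1,1,1,1,1,1,1,1,1])

```text
t: 7.57
position: [0.5735, -0.0003, 0.4412]
tcp_rot: [[-0.992, 0.125, 0.001], [0.125, 0.992, 0.0], [-0.001, 0.0, -1.0]]
contact_force: [0.3, 0.2, 0.1]
gripper_width: 0.0853
grasp_force: 0.0
```

```bash
python3 -c "
from tgt import *
world(np.array([.4697,.2354,.03]),76.7)
s=cv2.cvtColor(ctrl.grab_frame('side'),4);t=cv2.cvtColor(ctrl.grab_frame('top'),4)
save('pics/c8.png',crop(t,272,155,90,140,4),crop(s,267,200,108,100,4))"
```

```text
t 7.57 target [0.4697 0.2354 0.03  ] twist 6.1 delta now [133.  220.8 256.4] after twist [155.4 205.4 256.5] F [0.3 0.2 0.1] w 0.08534499950377755 gf 0.0
```

View pics/c8.png

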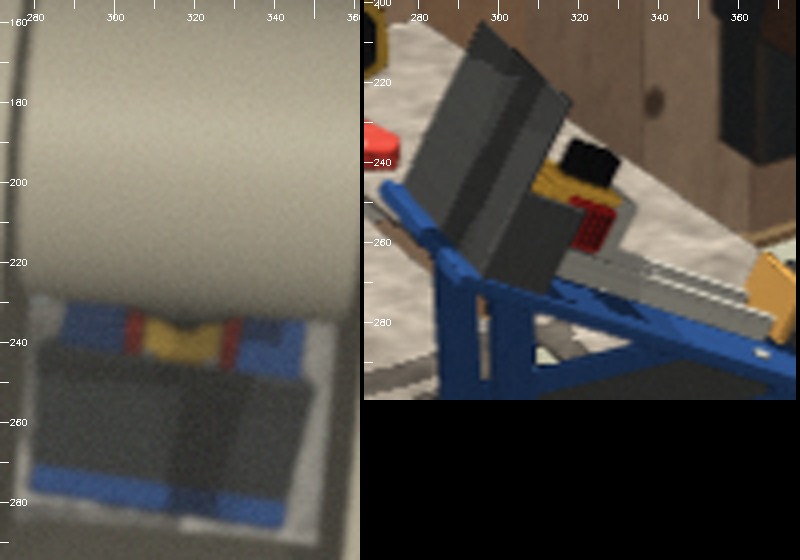

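```bash
python3 -c "
from tgt import *
b=np.load('bed.npy');R=bedR(b[3])
for q in(.058,.062,.068): print(q,P('side',[b[:3]+R@np.array(x) for x in((.065+q,.007,.054),(.066+q,.028,.030),(.066+q,.028,.004))]).round(1).tolist())
for q in(.012,): print(q,P('side',[b[:3]+R@np.array(x) for x in((.065+q,.007,.054),(.066+q,.028,.030),(.066+q,.028,.004))]).round(1).tolist())
"
```

```text
0.058 [[335.0, 241.2], [333.9, 254.8], [328.5, 265.5]]
0.062 [[333.6, 240.7], [332.4, 254.3], [327.0, 265.0]]
0.068 [[331.3, 239.9], [330.1, 253.6], [324.7, 264.2]]
0.012 [[351.6, 247.1], [350.6, 260.6], [345.3, 271.0]]
```

Emit:
servo_tool([
  [0,0,0],
  [16,20,0],
  [16,20,0],
  [16,20,0],
  [16,20,0],
  [16,20,0],
  [16,20,0],
  [16,20,15],
  [16,20,25],
  [16,20,25],
  [11,25,25],
  [0,0,20],
], twist=[6.1,0,0,0,0,0,0,0,0,0,0,0], fingers=[1,1,1,1,1,1,1,1,1,1,1,1])

```text
t: 8.67
position: [0.4683, 0.2379, 0.3261]
tcp_rot: [[-0.974, 0.226, -0.003], [0.226, 0.974, 0.001], [0.003, 0.0, -1.0]]
contact_force: [0.4, 0.3, -0.5]
gripper_width: 0.0854
grasp_force: 0.0
```

```bash
python3 -c "
from tgt import *
world(np.array([.4697,.2354,.03]),76.7)"
```

```text
t 8.67 target [0.4697 0.2354 0.03  ] twist 0.2 delta now [ -2.7  -2.2 141.4] after twist [ -2.4  -2.1 141.4] F [ 0.4  0.3 -0.5] w 0.0854273561284219 gf 0.0
```

Emit:
servo_tool([
  [-2,-2,25],
  [0,0,30],
  [0,0,30],
  [0,0,30],
  [0,0,20],
  [0,0,6],
  [0,0,0],
  [0,0,0],
  [0,0,0],
  [0,0,0],
  [0,0,0],
  [0,0,0],
], twist=[0,0,0,0,0,0,0,0,0,0,0,0], fingers=[1,1,1,1,1,1,-1,-1,-1,-1,-1,-1], newtons=25)

```text
t: 9.67
position: [0.4723, 0.2327, 0.1898]
tcp_rot: [[-0.973, 0.23, 0.004], [0.23, 0.973, 0.002], [-0.003, 0.002, -1.0]]
contact_force: [-0.3, 0.6, 6.6]
gripper_width: 0.0397
grasp_force: 27.1
```

Emit:
servo_tool([
  [0,0,-20],
  [0,0,-35],
  [0,0,-35],
  [0,0,-35],
  [0,0,-35],
  [0,0,-35],
  [0,0,-25],
], twist=[-6.1,0,0,0,0,0,0], fingers=[-1,-1,-1,-1,-1,-1,-1])

```text
t: 10.25
position: [0.4712, 0.2322, 0.4117]
tcp_rot: [[-0.992, 0.125, 0.004], [0.125, 0.992, 0.001], [-0.003, 0.002, -1.0]]
contact_force: [0.1, 0.3, -1.5]
gripper_width: 0.0393
grasp_force: 26.2
```

```bash
python3 -c "
from tgt import *
go(52,0,20,-8,90)
s=cv2.cvtColor(ctrl.grab_frame('side'),4);cv2.imwrite('pics/s9.png',s)"
```

```text
t 10.25 target [ 0.6433 -0.0091  0.1882] twist 0.0 delta now [-200.1 -218.3   69. ] after twist [-200.4 -218.1   68.7] F [ 0.1  0.3 -1.5] w 0.039276015061670944 gf 26.19201421737671
```

Emit:
servo_tool([
  [-30,-15,0],
  [-30,-15,0],
  [-30,-15,0],
  [-30,-14,0],
  [-16,-32,0],
  [-16,-32,0],
  [-16,-32,0],
  [-16,-32,0],
  [-16,-31,0],
  [0,0,25],
  [0,0,25],
  [0,0,19],
], twist=[0,0,0,0,0,0,0,0,0,0,0,0], fingers=[-1,-1,-1,-1,-1,-1,-1,-1,-1,-1,-1,-1])

```text
t: 11.3
position: [0.6426, -0.01, 0.3361]
tcp_rot: [[-0.992, 0.127, -0.002], [0.127, 0.992, 0.0], [0.002, -0.0, -1.0]]
contact_force: [0.1, 0.9, -2.0]
gripper_width: 0.0399
grasp_force: 26.1
```

```bash
python3 -c "
from tgt import *
go(52,0,20,-8,90)
s=cv2.cvtColor(ctrl.grab_frame('side'),4);t=cv2.cvtColor(ctrl.grab_frame('top'),4)
save('pics/c10.png',crop(s,267,170,128,130,5))"
```

```text
t 11.30 target [ 0.6433 -0.0091  0.1882] twist -0.1 delta now [-0.9  1.  -6.8] after twist [-0.9  1.  -6.8] F [ 0.1  0.9 -2. ] w 0.03992349026918813 gf 26.139109656214714
```

View pics/c10.png

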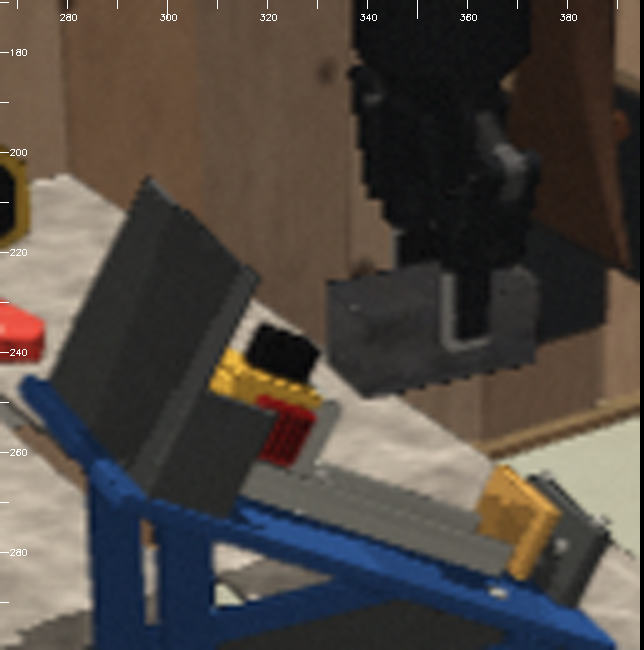

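```bash
python3 -c "
from tgt import *
s=ctrl.read_state();M=s['tcp_rot'];g=s['position']+M[:,2]*ctrl.grip_point_offset;print(g)
for d in(-5,0,5,10):
 for dz in(28,35): print(d,dz,P('side',[g+M@(np.array([d+e,-20,dz])/1e3) for e in(42.5,-42.5)]).round(1).tolist())
"
```

```text
[ 0.64077255 -0.00910843  0.17889531]
-5 28 [[342.9, 247.5], [377.7, 240.2]]
-5 35 [[342.9, 250.5], [377.6, 243.0]]
0 28 [[340.8, 248.0], [375.7, 240.6]]
0 35 [[340.8, 250.9], [375.6, 243.5]]
5 28 [[338.7, 248.4], [373.7, 241.0]]
5 35 [[338.7, 251.4], [373.6, 243.9]]
10 28 [[336.6, 248.9], [371.7, 241.5]]
10 35 [[336.6, 251.8], [371.6, 244.3]]
```

Emit:
servo_tool([
  [0,1,15],
  [0,0,15],
  [0,0,12],
  [0,0,6],
  [0,0,2],
  [0,0,2],
  [0,0,2],
], twist=[0,0,0,0,0,0,0], fingers=[-1,-1,-1,-1,-1,-1,-1], newtons=20)

```text
t: 11.98
position: [0.6433, -0.008, 0.2867]
tcp_rot: [[-0.992, 0.125, 0.003], [0.125, 0.992, -0.0], [-0.003, 0.0, -1.0]]
contact_force: [0.6, -0.9, 5.0]
gripper_width: 0.0397
grasp_force: 27.0
```

Emit:
servo_tool([
  [0,0,2],
  [0,0,2],
  [0,0,2],
  [0,0,2],
  [0,0,0],
], twist=[0,0,0,0,0], fingers=[-1,-1,-1,-1,-1])

```text
t: 12.4
position: [0.6443, -0.0082, 0.2811]
tcp_rot: [[-0.992, 0.125, 0.011], [0.125, 0.992, -0.001], [-0.011, 0.001, -1.0]]
contact_force: [6.7, -1.6, 7.7]
gripper_width: 0.0397
grasp_force: 27.9
```

Emit:
servo_tool([
  [0,0,2],
  [0,0,2],
  [0,0,2],
  [0,0,2],
  [0,0,0],
], twist=[0,0,0,0,0], fingers=[-1,-1,-1,-1,-1])

```text
t: 12.82
position: [0.6449, -0.0083, 0.2743]
tcp_rot: [[-0.992, 0.125, 0.015], [0.125, 0.992, -0.001], [-0.015, 0.001, -1.0]]
contact_force: [12.6, -1.1, 7.7]
gripper_width: 0.0398
grasp_force: 29.5
```

Emit:
servo_tool([
  [0,0,2],
  [0,0,2],
  [0,0,2],
  [0,0,2],
  [0,0,0],
], twist=[0,0,0,0,0], fingers=[-1,-1,-1,-1,-1])

```text
t: 13.23
position: [0.6452, -0.0084, 0.2665]
tcp_rot: [[-0.992, 0.125, 0.017], [0.125, 0.992, -0.001], [-0.017, 0.001, -1.0]]
contact_force: [14.7, -1.6, 7.4]
gripper_width: 0.0396
grasp_force: 31.7
```

```bash
python3 -c "
from tgt import *
go(50,0,20,-8,6)
s=cv2.cvtColor(ctrl.grab_frame('side'),4)
save('pics/c11.png',crop(s,267,180,128,120,5))"
```

```text
t 13.23 target [ 0.645  -0.0093  0.1032] twist -0.0 delta now [ 2.8 -1.1  8.5] after twist [ 2.7 -1.1  8.5] F [14.7 -1.6  7.4] w 0.03959834769044187 gf 31.671392619609833
```

View pics/c11.png

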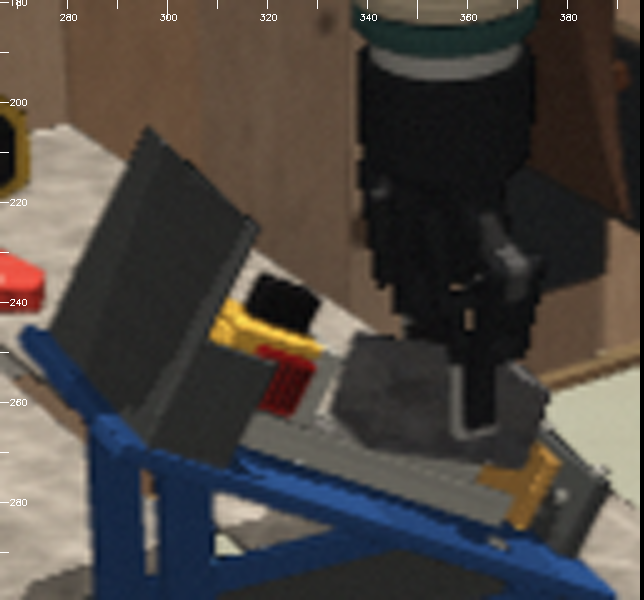

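Emit:
servo_tool([
  [1,0,2],
  [1,0,2],
  [1,0,2],
  [1,0,2],
  [0,0,0],
], twist=[0,0,0,0,0], fingers=[-1,-1,-1,-1,-1])

```text
t: 13.7
position: [0.6422, -0.0081, 0.2603]
tcp_rot: [[-0.992, 0.126, 0.023], [0.126, 0.992, -0.002], [-0.023, 0.001, -1.0]]
contact_force: [19.0, -1.8, 11.0]
gripper_width: 0.0396
grasp_force: 35.4
```

Emit:
servo_tool([
  [0,0,2],
  [0,0,0],
  [0,0,0],
], twist=[0,0,0], fingers=[-1,-1,-1])

```text
t: 13.95
position: [0.6421, -0.0081, 0.2584]
tcp_rot: [[-0.992, 0.126, 0.022], [0.126, 0.992, -0.002], [-0.022, 0.001, -1.0]]
contact_force: [18.0, -2.7, 11.3]
gripper_width: 0.0394
grasp_force: 36.6
```

Emit:
servo_tool([
  [0,0,0],
  [0,0,0],
  [0,0,0],
  [0,0,0],
  [0,0,0],
  [0,0,0],
  [0,0,0],
  [0,0,0],
], twist=[0,0,0,0,0,0,0,0], fingers=[0,0.3,0.6,1,1,1,1,1])

```text
t: 14.62
position: [0.6389, -0.0074, 0.2505]
tcp_rot: [[-0.992, 0.125, -0.0], [0.125, 0.992, 0.0], [0.0, 0.0, -1.0]]
contact_force: [0.3, 0.6, 0.4]
gripper_width: 0.0856
grasp_force: 0.0
```

Emit:
servo_tool([
  [0,0,-20],
  [0,0,-35],
  [0,0,-35],
  [0,0,-35],
  [0,0,0],
], twist=[0,0,0,0,0], fingers=[1,1,1,1,1])

```text
t: 15.03
position: [0.639, -0.0075, 0.3853]
tcp_rot: [[-0.992, 0.125, 0.014], [0.125, 0.992, -0.001], [-0.014, 0.001, -1.0]]
contact_force: [0.6, 0.3, 1.7]
gripper_width: 0.0854
grasp_force: 0.0
```

```bash
python3 -c "
from tgt import *
go(148,0,45,0,12)
s=cv2.cvtColor(ctrl.grab_frame('side'),4);cv2.imwrite('pics/s12.png',s)
t=cv2.cvtColor(ctrl.grab_frame('top'),4);cv2.imwrite('pics/t12.png',t)
# predicted tube outline for flat tube resting at pad, compared with dark-grey mask extents
b=np.load('bed.npy');R=bedR(b[3])
for c in(36.5,42.5,50):
  print(c,P('side',[b[:3]+R@(np.array(x)/1e3) for x in((c+42.5,20,40),(c-42.5,20,40),(c-42.5,20,0),(c+42.5,20,0),(c+42.5,-20,40),(c-42.5,-20,40))]).round(0).astype(int).tolist())
for v in range(236,284,3): print(v,' '.join('%3d'%x for x in s[v,324:384:2].mean(1)))
"
```

```text
t 15.03 target [0.5652 0.0007 0.1799] twist 0.0 delta now [77.1 -1.3 49.7] after twist [76.4 -1.2 50.8] F [0.6 0.3 1.7] w 0.08535748772550406 gf 0.0
36.5 [[351, 255], [380, 265], [372, 280], [342, 271], [343, 248], [371, 258]]
42.5 [[349, 254], [378, 264], [370, 280], [340, 270], [341, 247], [370, 257]]
50 [[346, 253], [375, 264], [367, 279], [338, 269], [338, 246], [367, 256]]
236  40 137  74  75  76  76  76  86  87  87  89  92  90  91  91  83  83  44  25  20  28  32  28  28  27  25  25  26  32  36
239  14  10  10  72 107  75  73  89  88  86  91  93  92  88  89  86  84  90  92  57  27  30  28  32  36  54  74  75  74  75
242  10  10  10 106 172 177 130  89  87  90  88  91  90  86  88  85  84  87  90  87  71  73  74  73  76  73  74  75  74  74
245  16  11  40 177 170 179 182 182 147  94  91  94  90  85  86  84  80  85  91  86  69  73  75  76  74  73  76  76  74  77
248  99  91  82  83 132 177 164 167 129  50  44  73  87  87  88  83  83  91  90  86  69  75  76  72  72  74  71  77  76  76
251  51  46  74  87  95  99 159 146  56  55  51  51  45  44  42  69  85  92  86  91  71  76  75  75
[... 564 characters left out ...]
  48  50  47  53  55  51  47  45  44  47  51  55  55  57  58  56  58 145 184 183
269  98 101  98  95  95  96  95 100  80  45  47  46  46  51  51  44  42  45  47  46  45  53  50  53  52  52  66  81  67 178
272  48 121  95  97  97  96 100  95  91  93  94 102  72  55  46  44  38  39  49  48  45  48  50  45  45 100 119 111  62  85
275  90  91  78  77  78  53  93  94  98  98  99  98  94  93  95  96  96  69  49  42  45  47  47  48  85 124  83  65  63  63
278  82  89  90  92  91  90  82  75  77  57  70  91  95  97  97  99  94  92  93  96 102 132  56  67 115  89  63 108  93  63
281  46  46  47  44  59  86  89  91  77  76  75  76  78  78  43  73  94  97  95 107 103 104  98 116  98  72  38  40  62  65
```

Emit:
servo_tool([
  [25,-1,0],
  [25,0,0],
  [20,0,0],
  [0,0,15],
  [0,0,15],
  [0,0,10],
  [0,0,5],
  [0,0,0],
], twist=[0,0,0,0,0,0,0,0], fingers=[0,0,0,0,0,0,0,0])

```text
t: 15.8
position: [0.5692, 0.0003, 0.3282]
tcp_rot: [[-0.992, 0.125, -0.004], [0.125, 0.992, 0.0], [0.004, -0.0, -1.0]]
contact_force: [0.2, 0.6, -0.1]
gripper_width: 0.0427
grasp_force: 0.0
```

```bash
python3 -c "
from tgt import *
go(148,0,45,-6,12)"
```

```text
t 15.80 target [ 0.5712 -0.      0.1799] twist -0.0 delta now [-2.7 -0.  -6.4] after twist [-2.7 -0.  -6.4] F [ 0.2  0.6 -0.1] w 0.042687070328883546 gf 0.0
```

Emit:
servo_tool([
  [-2.5,0,-6],
  [0,0,0],
  [0,0,0],
  [0,0,0],
  [0,0,0],
  [0,0,0],
  [0,0,0],
], twist=[0,0,0,0,0,0,0], fingers=[0,-1,-1,-1,-1,-1,-1], newtons=60)

```text
t: 16.38
position: [0.5723, -0.0005, 0.3379]
tcp_rot: [[-0.992, 0.126, 0.004], [0.126, 0.992, -0.001], [-0.004, -0.001, -1.0]]
contact_force: [4.0, -4.1, 2.4]
gripper_width: 0.0121
grasp_force: 61.3
```

Emit:
servo_tool([
  [-3.5,0,2],
  [-3.5,0,2],
  [-3.5,0,2],
  [0,0,0],
], twist=[0,0,0,0], fingers=[-1,-1,-1,-1])

```text
t: 16.72
position: [0.5828, -0.0019, 0.3319]
tcp_rot: [[-0.992, 0.126, 0.003], [0.126, 0.992, -0.001], [-0.003, -0.001, -1.0]]
contact_force: [5.6, -5.0, 1.5]
gripper_width: 0.0123
grasp_force: 61.3
```

Emit:
servo_tool([
  [-3.5,0,2],
  [-3.5,0,2],
  [-3.5,0,2],
  [0,0,0],
], twist=[0,0,0,0], fingers=[-1,-1,-1,-1])

```text
t: 17.05
position: [0.5932, -0.0032, 0.3259]
tcp_rot: [[-0.992, 0.126, 0.003], [0.126, 0.992, -0.001], [-0.003, -0.001, -1.0]]
contact_force: [5.4, -4.7, 3.0]
gripper_width: 0.0121
grasp_force: 61.4
```

```bash
cat > meas.py <<'E'
from tgt import *
b=np.load('bed.npy');R=bedR(b[3])
s=cv2.cvtColor(ctrl.grab_frame('side'),4);import time;cv2.imwrite('pics/m%d.png'%time.time(),s)
go(148,0,45,-6,12)
# brass right half near edge: threshold brass colour
m=((s[:,:,2].astype(int)-s[:,:,0])>60)&(s[:,:,1]>70)
m[:,:358]=0;m[:,392:]=0;m[:256]=0;m[292:]=0
for v in(266,270,274): print(v,np.flatnonzero(m[v])[[0,-1]] if m[v].any() else None, end=' ')
print('brass right max',np.argwhere(m).max(0),m.sum())
# yellow jaw rightmost / black fin
for p in(-.006,0,.006): print(p,P('side',[b[:3]+R@np.array((p,.025,.024)),b[:3]+R@np.array((p,.025,.012))]).round(1).tolist())
E
python3 meas.py; python3 - <<'E'
import cv2,numpy as np
s=cv2.imread('pics/s12.png');m=((s[:,:,2].astype(int)-s[:,:,0])>60)&(s[:,:,1]>70)
m[:,:358]=0;m[:,392:]=0;m[:256]=0;m[292:]=0
for v in(266,270,274): print(v,np.flatnonzero(m[v])[[0,-1]])
E
```

```text
t 17.10 target [ 0.5712 -0.      0.1799] twist -0.0 delta now [22.8  0.6 -8.9] after twist [22.8  0.6 -8.8] F [ 4.8 -4.7  2.9] w 0.012025778754197974 gf 61.29089713096619
266 None 270 [375 376] 274 [373 377] brass right max [285 378] 72
-0.006 [[377.8, 272.2], [375.4, 276.8]]
0 [[375.8, 271.5], [373.4, 276.2]]
0.006 [[373.8, 270.9], [371.3, 275.5]]Traceback (most recent call last):
  File "<stdin>", line 4, in <module>
IndexError: index 0 is out of bounds for axis 0 with size 0
```

```bash
python3 - <<'E'
import glob
from tgt import *
b=np.load('bed.npy');R=bedR(b[3])
for f in['pics/s9.png','pics/s12.png']+sorted(glob.glob('pics/m*.png')):
  s=cv2.imread(f);m=((s[:,:,2].astype(int)-s[:,:,0])>60)&(s[:,:,1]>70);m[:,:300]=0;m[:,356:]=0;m[:230]=0;m[275:]=0;a=np.argwhere(m)
  r=(s[:,:,2]>80)&(s[:,:,1]<45)&(s[:,:,0]<55);r[:,:305]=0;r[:,360:]=0;r[:240]=0;r[280:]=0;c=np.argwhere(r)
  B=((s[:,:,2].astype(int)-s[:,:,0])>40)&(s[:,:,1]>60);B[:,:358]=0;B[:,385:]=0;B[:256]=0;B[292:]=0;k=np.argwhere(B)
  print(f,'yellow',a.min(0),a.max(0),'red',c.min(0),c.max(0),c.mean(0),'brass',k.min(0),k.max(0),k.mean(0),len(k))
for q in(.038,.044,.05,.068): print(q,P('side',[b[:3]+R@np.array((.066+q,.028,.030))]).round(1))
E
```

```text
pics/s9.png yellow [239 309] [253 331] red [250 319] [262 329] [254.28571429 323.54285714] brass [256 361] [285 381] [269.8943662  369.72887324] 284
pics/s12.png yellow [239 309] [251 330] red [249 319] [262 329] [253.14705882 322.97058824] brass [256 368] [285 382] [272.51923077 373.54807692] 104
pics/m1796112460.png yellow [242 317] [260 339] red [253 324] [266 338] [257.36 329.9 ] brass [256 368] [285 381] [272.59803922 373.46078431] 102
0.038 [[341.2 257.4]]
0.044 [[339.  256.6]]
0.05 [[336.8 255.8]]
0.068 [[330.1 253.6]]
```

Emit:
servo_tool([
  [-3.5,0,2],
  [-3.5,0,2],
  [0,0,0],
], twist=[0,0,0], fingers=[-1,-1,-1])

```text
t: 17.35
position: [0.6001, -0.0041, 0.3219]
tcp_rot: [[-0.992, 0.126, 0.002], [0.126, 0.992, -0.001], [-0.003, -0.001, -1.0]]
contact_force: [4.1, -5.5, 3.7]
gripper_width: 0.012
grasp_force: 61.4
```

Emit:
servo_tool([
  [-1.7,0,1],
  [-1.7,0,1],
  [0,0,0],
], twist=[0,0,0], fingers=[-1,-1,-1])

```text
t: 17.6
position: [0.6028, -0.0044, 0.3206]
tcp_rot: [[-0.992, 0.126, -0.0], [0.126, 0.992, -0.001], [0.0, -0.001, -1.0]]
contact_force: [-7.0, -3.7, 11.5]
gripper_width: 0.0119
grasp_force: 62.4
```

Emit:
servo_tool([
  [-1.7,0,1],
  [0,0,0],
], twist=[0,0], fingers=[-1,-1])

```text
t: 17.77
position: [0.6045, -0.0046, 0.3196]
tcp_rot: [[-0.992, 0.126, -0.0], [0.126, 0.992, -0.001], [0.0, -0.001, -1.0]]
contact_force: [-6.1, -4.1, 11.7]
gripper_width: 0.0124
grasp_force: 62.2
```

Emit:
servo_tool([
  [-1.7,0,1],
  [0,0,0],
], twist=[0,0], fingers=[-1,-1])

```text
t: 17.93
position: [0.6059, -0.0048, 0.3189]
tcp_rot: [[-0.992, 0.126, -0.001], [0.126, 0.992, -0.001], [0.001, -0.001, -1.0]]
contact_force: [-10.7, -3.2, 14.3]
gripper_width: 0.012
grasp_force: 62.6
```

```bash
sed -i 's/\[.pics\/s9.png.*glob..pics\/m\*.png../X/' /dev/null; cat > m2.py <<'E'
from tgt import *
s=cv2.cvtColor(ctrl.grab_frame('side'),4)
r=(s[:,:,2]>80)&(s[:,:,1]<45)&(s[:,:,0]<55);r[:,:305]=0;r[:,362:]=0;r[:240]=0;r[280:]=0;c=np.argwhere(r)
B=((s[:,:,2].astype(int)-s[:,:,0])>40)&(s[:,:,1]>60);B[:,:358]=0;B[:,392:]=0;B[:256]=0;B[292:]=0;k=np.argwhere(B)
print('red',c.min(0),c.max(0),c.mean(0),'brass',k.min(0),k.max(0),k.mean(0),len(k))
go(148,0,45,-6,12)
E
python3 m2.py
```

```text
red [254 329] [267 343] [259.20754717 334.50943396] brass [256 368] [285 381] [274.18095238 374.5047619 ] 105
t 17.98 target [ 0.5712 -0.      0.1799] twist -0.0 delta now [ 34.8   0.6 -15.7] after twist [ 34.8   0.6 -15.7] F [-10.6  -5.   14. ] w 0.01220890670562964 gf 62.57447898387909sed: couldn't edit /dev/null: not a regular file
```

Emit:
servo_tool([
  [-1.7,0,1],
  [0,0,0],
], twist=[0,0], fingers=[-1,-1])

```text
t: 18.15
position: [0.6078, -0.005, 0.3177]
tcp_rot: [[-0.992, 0.126, -0.0], [0.126, 0.992, -0.001], [0.0, -0.001, -1.0]]
contact_force: [-5.6, -4.1, 10.2]
gripper_width: 0.0121
grasp_force: 62.3
```

```bash
cat > m2.py <<'E'
from tgt import *
import glob,time
cv2.imwrite('pics/m%d.png'%time.time(),cv2.cvtColor(ctrl.grab_frame('side'),4))
for f in['pics/side0.png','pics/s9.png','pics/s12.png']+sorted(glob.glob('pics/m*.png')):
    s=cv2.imread(f).astype(float);o=[]
    for v in range(270,285,2):
        L=(s[v,:,2]-s[v,:,0]);j=max([u for u in range(360,390) if L[u]>45],default=0)
        o.append(round(j+(L[j]-45)/(L[j]-L[j+1]+1e-6),1) if j else 0)
    print(f[-8:],o)
b=np.load('bed.npy');R=bedR(b[3])
go(148,0,45,-6,12)
E
python3 m2.py
```

```text
ide0.png [np.float64(376.9), np.float64(378.7), np.float64(377.8), np.float64(376.7), np.float64(375.7), np.float64(374.4), np.float64(373.4), np.float64(372.4)]
s/s9.png [np.float64(377.0), np.float64(378.7), np.float64(377.8), np.float64(376.7), np.float64(375.7), np.float64(374.5), np.float64(373.5), np.float64(372.4)]
/s12.png [np.float64(376.7), np.float64(378.7), np.float64(377.8), np.float64(376.7), np.float64(375.7), np.float64(374.5), np.float64(373.5), np.float64(372.4)]
2460.png [np.float64(376.7), np.float64(378.7), np.float64(377.8), np.float64(376.7), np.float64(375.7), np.float64(374.4), np.float64(373.5), np.float64(372.4)]
2520.png [0, np.float64(380.9), np.float64(380.8), np.float64(379.9), np.float64(378.8), np.float64(377.9), np.float64(376.8), np.float64(375.8)]
t 18.20 target [ 0.5712 -0.      0.1799] twist -0.0 delta now [ 37.    0.6 -17. ] after twist [ 37.    0.6 -17. ] F [-5.9 -4.8  9.9] w 0.011925780436141785 gf 62.31321394443512
```

Emit:
servo_tool([
  [0,0,0],
  [0,0,0],
  [0,0,0],
  [0,0,0],
  [0,0,0],
], twist=[0,0,0,0,0], fingers=[-0.3,-0.1,0,0,0])

```text
t: 18.62
position: [0.608, -0.0044, 0.3152]
tcp_rot: [[-0.992, 0.125, -0.001], [0.125, 0.992, 0.0], [0.001, 0.0, -1.0]]
contact_force: [-0.3, 0.4, -0.0]
gripper_width: 0.0425
grasp_force: 0.0
```

```bash
python3 m2.py | tail -2
```

```text
2531.png [0, np.float64(380.8), np.float64(380.8), np.float64(379.8), np.float64(378.9), np.float64(377.9), np.float64(376.9), np.float64(375.8)]
t 18.67 target [ 0.5712 -0.      0.1799] twist 0.0 delta now [ 37.   -0.3 -19.3] after twist [ 37.   -0.3 -19.3] F [-0.9 -0.1  0. ] w 0.042808584845973066 gf 0.0
```

Emit:
servo_tool([
  [0,0,-10],
  [0,0,-25],
  [0,0,-35],
  [0,0,-35],
  [0,0,-20],
  [0,0,0],
  [0,0,0],
], twist=[0,0,0,0,0,0,0], fingers=[0,0,0,0,0,0,0])

```text
t: 19.25
position: [0.6078, -0.0046, 0.443]
tcp_rot: [[-0.992, 0.125, 0.004], [0.125, 0.992, -0.0], [-0.004, 0.0, -1.0]]
contact_force: [-1.1, 0.5, 0.2]
gripper_width: 0.0424
grasp_force: 0.0
```

```bash
python3 m2.py | tail -2; python3 - <<'E'
from tgt import *
b=np.load('bed.npy');R=bedR(b[3])
import glob
s=cv2.imread(sorted(glob.glob('pics/m*.png'))[-1])
c=34
print(P('side',[b[:3]+R@(np.array(x)/1e3) for x in((c+42.5,20,40),(c-42.5,20,40),(c-42.5,20,0),(c+42.5,20,0),(c+42.5,-20,40),(c-42.5,-20,40))]).round(1).tolist())
for v in range(245,287,3): print(v,' '.join('%3d'%x for x in s[v,330:390:2].mean(1)))
E
```

```text
2542.png [0, np.float64(380.8), np.float64(380.8), np.float64(379.8), np.float64(378.9), np.float64(378.0), np.float64(376.9), np.float64(375.8)]
t 19.30 target [ 0.5712 -0.      0.1799] twist 0.0 delta now [ 3.710e+01 -1.000e-01  1.063e+02] after twist [ 3.710e+01 -1.000e-01  1.063e+02] F [ 0.  -0.6 -1.5] w 0.04293413147303054 gf 0.0
[[351.6, 255.2], [380.8, 265.4], [372.7, 280.7], [343.4, 271.1], [343.5, 247.9], [372.3, 258.0]]
245 165  13  14  13  10  10   9   9  77  91  86  89  86  82  88  91  89  70  75  76  76  77  74  75  76  77  78  77  78 106
248  88  33  12  11  15  12  11  14  79  89  90  90  85  86  94  91  90  70  77  77  76  75  74  72  78  77  76  75  80 106
251  94  97  97  86  64  27  21  80  56  64  62 104  85  90  94  88  92  72  76  78  79  76  77  75  76  74  81  79  91 109
254  96  92  75  77  83  95 100  88  86  72  51  51  60  93 109 104  75  73  78  75  75  75  79  95 110 118 110  79  71  78
257  95  82  67  36  41  47  44  72 103 101  74  51  55  56  94 106 106 104 100  99  79 111  80  71  80 104 170 185 186 186
260  94  67  47  33  32  38  38  42 101  92  4
[... 369 characters left out ...]
  49  62  65  61  55  55  58  58  58  58  54  56  53  54  63  69 180 186 185 185
272  98  98 100 100  99  94  96  97 106  76  69  71  53  55  46  50  57  56  52  48  51  47  50  52 135 123  88 154 187 183
275  79  60  49  93  96 100 100 100  99 103  99 107 109 120  86  74  60  49  42  47  48  50  46 104 105  79  64  66  86 154
278  82  80  78  78  57  41  40  69  96 106 109 111 106 108 100 106 102 104 135  57  69  48 101 119  86  54  64  65  44  48
281  44  59  77  78  78  79  78  78  59  45  80  79  86 106 108 110 108 108 106  98  81 107 120  86  49  40  62  47  43 169
284  66  53  47  48  51  53  66  76  76  79  79  78  79  80  85  82  82 105 103  38  70 118  96  57  41  59  50  42 153 166
```

Emit:
servo_tool([
  [0,35,0],
  [0,40,0],
  [0,40,0],
  [0,40,0],
  [0,40,0],
  [0,30,0],
  [0,0,0],
  [0,0,0],
], twist=[0,0,0,0,0,0,0,0], fingers=[0,0,0,0,0,0,0,0])

```text
t: 19.97
position: [0.6362, 0.2205, 0.438]
tcp_rot: [[-0.992, 0.122, -0.004], [0.122, 0.992, -0.001], [0.004, -0.002, -1.0]]
contact_force: [0.3, -0.8, -0.1]
gripper_width: 0.0425
grasp_force: 0.0
```

```bash
python3 m2.py | tail -2; python3 - <<'E'
from tgt import *
b=np.load('bed.npy');R=bedR(b[3])
t=cv2.cvtColor(ctrl.grab_frame('top'),4);cv2.imwrite('pics/t20.png',t)
c=34
print(P('top',[b[:3]+R@(np.array(x)/1e3) for x in((c+42.5,-20,40),(c-42.5,-20,40),(c-42.5,20,40),(c+42.5,20,40))]).round(1).tolist())
for v in range(164,208,4): print(v,' '.join('%3d'%x for x in t[v,304:346].astype(int)@[-1,0,1]),'|',' '.join('%3d'%x for x in t[v,304:346].mean(1)))
E
```

```text
2558.png [0, np.float64(380.9), np.float64(380.8), np.float64(379.8), np.float64(378.9), np.float64(377.9), np.float64(376.9), np.float64(375.8)]
t 20.02 target [ 0.5712 -0.      0.1799] twist 0.1 delta now [  36.6 -225.1  104.5] after twist [  36.7 -225.3  104.1] F [ 0.4 -0.4 -0.3] w 0.04299169508128015 gf 0.0
[[312.4, 199.0], [317.9, 166.4], [337.5, 169.3], [333.0, 202.0]]
164  15  11  14  13  14  12   9  14  13   7   4   2   1   6   2   1   0  -2   1   0  -1  -1   0  -2   1   4   3   4   5   7   8   7   7   6   7   7   9   9   9  11  12  14 | 149 154 154 148 148 149 147 146 141 125  97  88  92 107 108 103  87  85  85  80  81  84  85  82  87  91  98 105 104 110 115 111 115 119 126 137 151 149 145 144 143 145
168   5   5   9   8  12  10  12  10  10   8   0   7  17  19   5  -1   0   1  -1  -1   1   1   1   0   4  -1   1   2   0   1   0   1  -3  -2  -2   0   1   2   1   4   7  11 | 136 142 147 148 144 145 145 133 115  96  76  71  87  93  93  89  89  86  90  85  86  86  85  89  85  85  84  82  85  90  88  86  81  78  79  90  96  96  87  92 110 129
172 -64 -66 -65 -63 -62 -64 -63 -56 -4
[... 2339 characters left out ...]
  91  93 104 117
200 -66 -69 -67 -65 -67 -57 -51 -34 -20  -5   2   2   0   2   0  -2  -2  -1  -3   0   4   2   0   0   0  -3  -1  -3  -9 -32 -50 -57 -58 -58 -64 -66 -66 -67 -61 -59 -40 -27 |  91  87  94  91  87  88  75  71  66  82  91 104 103  97  91  90  89  84  85  84  83  85  90  92  89  92  94  94  96  93  82  79  84  89  89  88  88  89  91  93 103 110
204 -65 -69 -66 -68 -65 -57 -45 -27  -5   7  20  27  24  21  12   4   1   0  -2  -1   1   2   2   5   4   5   3   1 -12 -35 -54 -55 -56 -59 -63 -66 -64 -67 -66 -66 -64 -68 |  88  90  88  87  89  76  69  66  84 115 141 155 156 151 133 101  65  51  46  49  51  77 112 142 151 155 150 143 127  98  83  78  83  87  90  91  90  88  87  87  88  86
```

```bash
python3 -c "
from bench import ctrl
print(ctrl.sign_off())"
```

```text
the job is handed in; nothing more can be done
None
```

The job is handed in: the tube lies flat and centred on the rails, clamped by the jaw with the pad pressed in about 8–9 mm by my image measurement. That is a little past half, within the 3.5–11.5 mm allowed, and it did not move after I let go. I kept the arm clear of the tub and jar, and signing off returned no verdict.

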